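# Tip the drain tray and take out the filter disc

## Robot

A 7-joint arm with a two-finger parallel gripper is mounted at the origin on the work surface. World frame = base frame: x ahead of the robot, y to its left, z up, the work surface at z = 0. Lengths are in m, angles in rad, forces in N, time in s.
With the tool pointing down it reaches from about 0.425 to 0.925 m from the base axis. Payload 6.8 kg.
Tool frame: the origin (TCP) lies at the very end of the fingers, on their centre line; the grasp point (between the pads) lies 19 mm behind it; z points along the fingers, x is the direction in which the jaws open and shut, and the axes are right-handed (so a half turn about z gives the same grasp; the last joint's range is limited). The gripper opens to 85 mm and grips with 20 to 120 N. Pads are 22 mm wide; open, the fingers measure 114 mm over their backs; the gripper's body (76 mm by 85 mm) begins 54 mm behind the grasp point. The pads swing forward as they close: fully open they stand 13 mm farther back than shut.
Start: joints at [1.016, 0.477, 0.022, 1.555, -0.011, 1.109, -0.083], TCP at [0.292, -0.609, 0.231] pointing down, gripper open.
Joint ranges: [-2.96, 2.96], [-0.34, 2.1], [-1.41, 1.46], [0.24, 2.44], [-1.37, 4.51], [0.17, 1.92], [-2.96, 2.96]. Speed limits (rad/s): [2.39, 2.39, 3.14, 3.14, 3.14, 3.14, 3.14].

## Interface

Orientations are given as a rotation vector (axis times angle).
In Python, from bench import get_obs, imaging, hand_in gives the robot as it stands.
- The arm moves only by the tool send_rows, never from a script. Its argument "motion" is a list of rows, each an object with "dp": the shift along the world's x, y, z in m, a list of three; "rot": the turn, a rotation vector about the world's x, y, z in rad, a list of three; "grip": the finger opening in m, from 0 to 0.0854. In form: [{"dp": [dx, dy, dz], "rot": [ax, ay, az], "grip": grip}, ...]. A call has 1 to 20 rows; each row shifts and turns the pose as measured when the row begins; what a row does not reach is not made up. A row lasts 1/8 s, in which the tool goes at most 62.5 mm and 10.7 degrees, less where a joint would pass 70% of its speed; a pose out of reach is approached as far as the arm can. A call is refused whole if a number of a shift passes 0.0625 or a number of a turn 0.188, either way. A call with a gripper value outside its range is refused whole. The fingers move at their own pace and stop on an object; "grip_force" is the grip in N (left out, the last holds). Time passes only in rows, so rows that do not move let the fingers close. It gives the time, the measured TCP pose, the force and the opening at its end, in the units of the state.
- get_obs(): the state, without advancing time (a new reading comes with each control period).
- imaging.grab_frame(name): name is "scene" or "top" or "wrist"; returns a dict with "img" (384x512x3 uint8, red, green, blue), "fx", "fy", "cx", "cy" (pixels), "R" (3x3) and "t" (3): a world point X has camera coordinates R X + t. Camera axes: x right, y down, z forward; pixel columns grow to the right and rows downward; lengths in m; the calibration is good to about 2 mm. A picture is of the moment at which its call begins. There is no depth.
- hand_in(): hands the job in, once; it reports no verdict.
The state is a dict: "clock": time; "joints": joint angles; "qvel": joint speeds; "tau": joint torques, N m; "tcp_pos": TCP position; "orientation": TCP orientation; "contact_force": force on the tool from outside, world axes, zero at the start; "moment": the same for the moment, N m; "grip_width": finger opening in m.
Only numpy, scipy, OpenCV 4.12 (cv2) and the standard library are available. Lean on these libraries where they do the work, as an engineer would, in place of code of your own. Each camera call takes 0.05 s, during which the arm holds its last target. There are 200 camera calls.

## Task

Tip the white drain tray by pressing down its front tab, so that the steel filter disc slides into the notched nose corner, and let the tray come back level. Then pick the disc out of that corner and set it down gently, flat, in the round white dish (not the square one).

Things in the scene. Friction and masses are not known exactly. Their poses are not given: they have to be found in the camera images.
- disc: Plain stainless steel filter disc, 56 mm in diameter, 4 mm thick, about 75 g, lying flat in the tray. Origin: centre of its underside; z is its axis. Resting in the nose corner of the level tray it is centred at x = -75, y = 0 mm of the stand, 110 mm above the bench, 9 mm of its edge overhanging the floor strip at +y and -y, open below: grasp it there across y.
- tipper: Fixed steel stand of the tipping tray. Origin on the bench below the hinge, z up, -x towards nose and tab (roughly to the robot), y along the hinge. Level, the white tray's floor top is 110 mm above the bench; walls rise 12 mm. 45 degree walls narrow to a 62 mm throat at x = -55; from -58 to -95 walls and floor are cut away for the fingers but for a 38 mm wide floor strip; then the 90 degree nose.
- tray (a joint): Tilt of the tray: 0 level, 0.45 rad nose down on its stop. Press the tab: flat tongue ahead of the nose, x = -118 to -185 mm of the stand, 44 mm wide, top 110 mm above the bench when level. At x = -150 it sinks 65 mm to the stop, taking 2 to 5 N. A spring brings it back level. The floor is slippery: held at 0.35 rad or more, the disc is in the nose in 1 to 2 s.
- dish: Round white ceramic dish, 140 mm outside and 132 mm inside diameter, 22 mm high, floor 4 mm thick, about 450 g, loose on the bench to one side of the tray. Origin: centre of its underside. A square white dish, 130 mm wide, also 22 mm high, stands on the other side; it is not the one meant.
There are look-alikes about, which are no part of the job. What is shaped like the disc but black or pink is not meant. What is shaped like the dish but blue is not meant.

How it is judged:
By the outcome, as a careful person would: the job done as asked, in the order asked, and still so for the second after the job is handed in, with the robot touching nothing.
It also fails if it takes over 51 s, if anything falls off the work surface, if the arm or the gripper's body presses on something with over 40 N, if the wrist force passes 120 N, or if a joint passes its speed limit or range.

## Working session

There is one attempt and no reset: what is moved stays moved. The work goes in short steps, Python scripts to look and compute and a tool call to move; the robot and the scene stay as the last step left them, time stands still between calls to the robot, and variables do not carry over. Pictures are saved under pics/ and viewed, about 8 in all and at most 12, crops included, and the job is handed in when it is done.

Besides the shell and the picture viewer there is one more tool, called after "Emit:" in YAML: its name, and indented under it one key for each argument. send_rows: Moves the arm, as the interface text tells. Its arguments: {"type":"object","properties":{"motion":{"type":"array","items":{"type":"object","properties":{"dp":{"type":"array","items":{"type":"number"}},"rot":{"type":"array","items":{"type":"number"}},"grip":{"type":"number"}}}},"grip_force":{"type":"number"}},"required":["motion"]}

```bash
mkdir -p pics
python3 - <<'E'
from bench import get_obs, imaging
import cv2,numpy as np,pickle
o=get_obs();print({k:np.round(v,3).tolist() for k,v in o.items()})
fs=[imaging.grab_frame(n) for n in("scene","top")]
pickle.dump(fs,open('f0.pkl','wb'))
for f,n in zip(fs,("scene","top")):
    cv2.imwrite(f'pics/{n}0.png',cv2.resize(f["img"][:,:,::-1],(800,600),interpolation=cv2.INTER_CUBIC)); print(f["fx"],f["cx"],f["cy"],np.round(f["R"],3).tolist(),np.round(f["t"],3))
E
```

```text
{'clock': 0.0, 'joints': [1.016, 0.478, 0.022, 1.556, -0.012, 1.109, -0.083], 'qvel': [-0.001, -0.0, -0.0, 0.001, -0.0, -0.001, 0.001], 'tau': [0.0, -59.645, 1.608, -28.12, 0.012, 0.009, -0.0], 'tcp_pos': [0.291, -0.608, 0.23], 'orientation': [-2.658, 1.674, 0.003], 'contact_force': [0.392, 0.541, -0.93], 'moment': [0.042, 0.033, 0.054], 'grip_width': 0.085}
353.7982892366331 255.21463268736758 187.02806396346395 [[-0.319, 0.948, -0.004], [0.63, 0.209, -0.748], [-0.708, -0.241, -0.664]] [ 0.192 -0.32   1.22 ]
405.4784053508075 259.47114060492027 192.22955830383847 [[-0.005, -1.0, -0.009], [-0.993, 0.006, -0.119], [0.119, 0.008, -0.993]] [-0.004  0.587  0.932]
```

View pics/scene0.png

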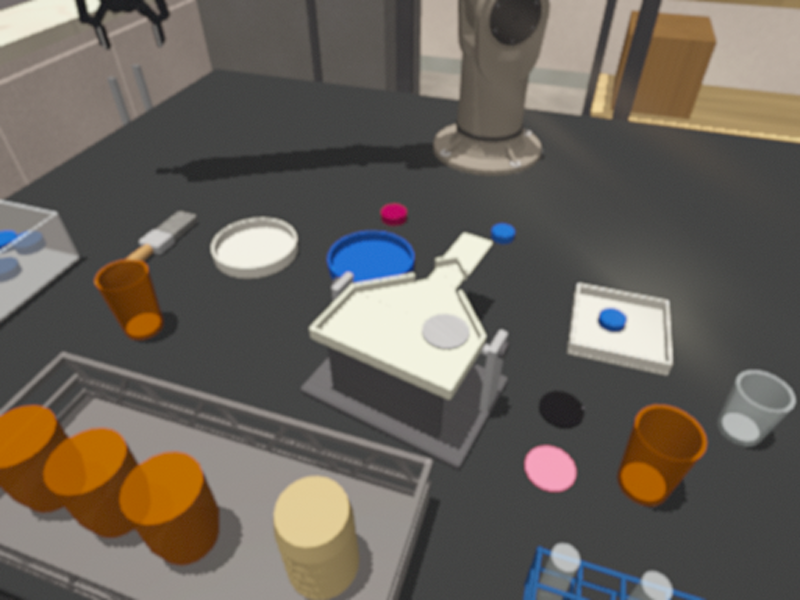

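View pics/top0.png

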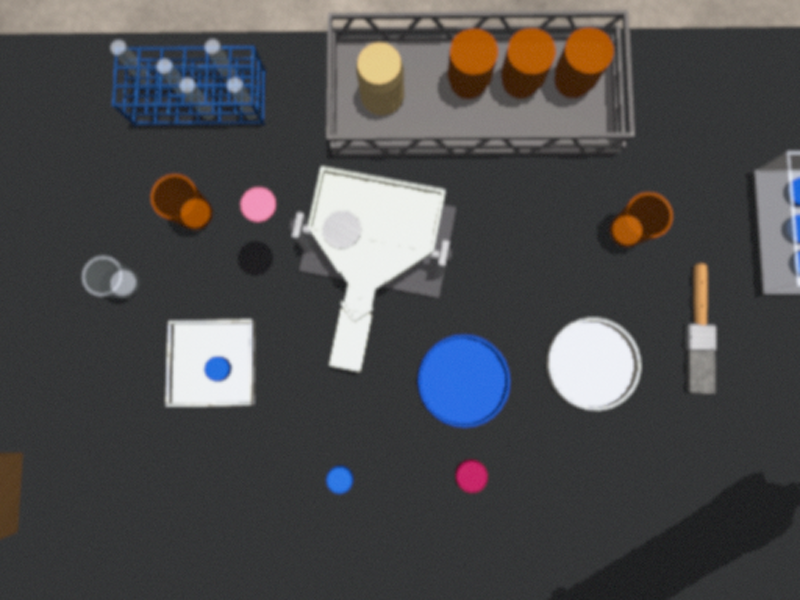

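The scene view shows the tray with the disc at (445,331) and its tab towards the robot. The top view (800x600) shows the tab end at about (345,370), the disc at (342,230), the round white dish at (593,363) and the blue look-alike dish at (463,380).

```bash
cat > h.py <<'E'
import numpy as np,cv2
def cast(f,uv,z):
    uv=np.atleast_2d(uv).astype(float)
    d=np.c_[(uv[:,0]-f["cx"])/f["fx"],(uv[:,1]-f["cy"])/f["fy"],np.ones(len(uv))]@f["R"]
    c=-f["R"].T@f["t"]
    return c+d*((z-c[2])/d[:,2])[:,None]
def proj(f,X):
    p=np.atleast_2d(X)@f["R"].T+f["t"]; return np.c_[f["fx"]*p[:,0]/p[:,2]+f["cx"],f["fy"]*p[:,1]/p[:,2]+f["cy"]]
def white(f,v=150,s=60):
    h=cv2.cvtColor(f["img"],cv2.COLOR_RGB2HSV); return ((h[:,:,2]>v)&(h[:,:,1]<s)).astype(np.uint8)
E
python3 - <<'E'
from h import *; import pickle
f=pickle.load(open('f0.pkl','rb'))[1]
m=white(f)
cs,_=cv2.findContours(m,cv2.RETR_EXTERNAL,cv2.CHAIN_APPROX_NONE)
for c in cs:
    a=cv2.contourArea(c)
    if a<800: continue
    (u,v),r=cv2.minEnclosingCircle(c); print(a,u,v,r)
    p=c[:,0]
    if abs(u-380)<25 and abs(v-232)<25:
        for z in(0.0,.022):
            w=cast(f,p,z)[:,:2]; print('dish',z,cv2.minEnclosingCircle(w.astype(np.float32)),cv2.fitEllipse(w.astype(np.float32)))
    if 200<u<280 and v<230:
        w=cast(f,p,.11)[:,:2].astype(np.float32)
        xm=w[:,0].min(); print('tab end x',xm)
        t=w[(w[:,0]<xm+.075)]
        print('tab rect',cv2.minAreaRect(t),cv2.boxPoints(cv2.minAreaRect(t)).round(4).tolist())
        # side edges
        s=w[(w[:,0]>xm+.012)&(w[:,0]<xm+.055)]
        mid=np.median(s[:,1])
        for g in (s[s[:,1]>s[:,1].mean()],s[s[:,1]<s[:,1].mean()]):
            print('edge',cv2.fitLine(g,cv2.DIST_HUBER,0,.01,.01).ravel())
        w2=cast(f,p,.122)[:,:2].astype(np.float32)
        print('walls',cv2.approxPolyDP(w2.reshape(-1,1,2),.006,True)[:,0].round(4).tolist())
E
```

```text
2916.0 133.0 231.5 37.845176696777344
2687.0 380.311767578125 232.311767578125 30.172643661499023
dish 0.0 ((0.4909519553184509, -0.30033206939697266), 0.07228723168373108) ((0.49117130041122437, -0.3001843988895416), (0.1419409066438675, 0.1421760618686676), 85.80640411376953)
dish 0.022 ((0.4905262291431427, -0.2940230965614319), 0.07069152593612671) ((0.49074074625968933, -0.2938787043094635), (0.13880334794521332, 0.13903330266475677), 85.8051986694336)
5862.5 233.78329467773438 168.68142700195312 68.5630111694336
tab end x 0.4805939
tab rect ((0.5214642286300659, 0.07079111039638519), (0.04512905701994896, 0.07638615369796753), 78.7736587524414) [[0.4796000123023987, 0.05609999969601631], [0.5544999837875366, 0.041200000792741776], [0.5633000135421753, 0.08550000190734863], [0.48840001225471497, 0.10040000081062317]]
edge [ 0.9807715  -0.19515982  0.51443505  0.09421615]
edge [ 0.9777957  -0.20956026  0.50982463  0.05118835]
walls [[0.7710000276565552, 0.11020000278949738], [0.6779000163078308, 0.13570000231266022], [0.6664999723434448, 0.11800000071525574], [0.5996000170707703, 0.0714000016450882], [0.48919999599456787, 0.0966000035405159], [0.4805000126361847, 0.05790000036358833], [0.5928000211715698, 0.03660000115633011], [0.6431000232696533, -0.03999999910593033], [0.6273999810218811, -0.0617000013589859], [0.6607000231742859, -0.06650000065565109], [0.6452000141143799, -0.053199999034404755], [0.6607999801635742, -0.04899999871850014], [0.7329000234603882, -0.06300000101327896]]
1197.5 501.0 141.0 45.122154235839844
1958.0 430.0 7.5 81.3465805053711
4673.5 166.97006225585938 4.500332832336426 167.03079223632812
```

Emit:
send_rows:
  motion:
    - {"dp":[0.0175,0.0523,0],"rot":[0,0,-0.05],"grip":0}
    - {"dp":[0.0175,0.0523,0],"rot":[0,0,-0.05],"grip":0}
    - {"dp":[0.0175,0.0523,0],"rot":[0,0,-0.05],"grip":0}
    - {"dp":[0.0175,0.0523,0],"rot":[0,0,-0.05],"grip":0}
    - {"dp":[0.0175,0.0523,0],"rot":[0,0,-0.05],"grip":0}
    - {"dp":[0.0175,0.0523,0],"rot":[0,0,-0.05],"grip":0}
    - {"dp":[0.0175,0.0523,0],"rot":[0,0,-0.05],"grip":0}
    - {"dp":[0.0175,0.0523,0],"rot":[0,0,-0.05],"grip":0}
    - {"dp":[0.0175,0.0523,0],"rot":[0,0,-0.05],"grip":0}
    - {"dp":[0.0175,0.0523,0],"rot":[0,0,-0.05],"grip":0}
    - {"dp":[0.0175,0.0523,0],"rot":[0,0,-0.05],"grip":0}
    - {"dp":[0.0175,0.0523,0],"rot":[0,0,-0.05],"grip":0}
    - {"dp":[0.0175,0.0523,0],"rot":[0,0,-0.05],"grip":0}

```text
clock: 1.72
tcp_pos: [0.5177, 0.0901, 0.2269]
orientation: [1.947, -2.465, -0.007]
contact_force: [1.7, 0.7, -0.8]
grip_width: 0.0
```

```bash
cat >> h.py <<'E'
from scipy.spatial.transform import Rotation as Ro
O=np.array([.6656,.0407,0]);TH=-0.207
def stand(x,y,z): c,s=np.cos(TH),np.sin(TH); return O+[c*x-s*y,s*x+c*y,z]
def rotto(o,jaw):
    # world turn bringing tool to straight down with jaw x at angle jaw
    x=np.array([np.cos(jaw),np.sin(jaw),0]);z=np.array([0,0,-1.]);T=Ro.from_matrix(np.c_[x,np.cross(z,x),z])
    return (T*Ro.from_rotvec(o["orientation"]).inv()).as_rotvec()
JAW=TH-np.pi/2
E
python3 - <<'E'
from h import *; from bench import get_obs,imaging
o=get_obs();print(o["clock"],o["tcp_pos"],o["grip_width"],'rot',rotto(o,JAW),'d',stand(-.15,0,.13)-o["tcp_pos"],o["joints"],o["contact_force"])
f=imaging.grab_frame("wrist");cv2.imwrite('pics/w1.png',f["img"][:,:,::-1])
E
```

```text
1.725 [0.51774121 0.09007958 0.2268835 ] 3.2425087121352466e-05 rot [-0.00318908 -0.00303716  0.02709161] d [ 0.00106101 -0.01855084 -0.0968835 ] [-0.02097236  0.25733959 -0.31527653  1.89679591  0.08895661  1.00322885
 -2.17944903] [ 1.71863192  0.65057115 -0.78636363]
```

View pics/w1.png

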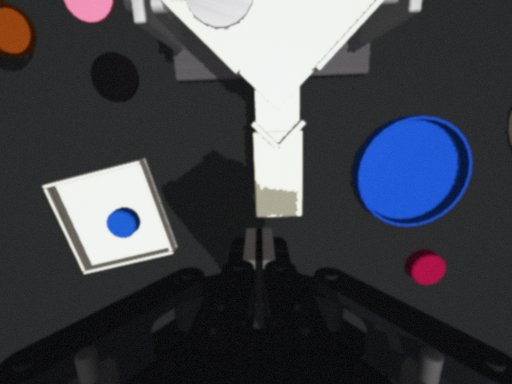

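The wrist view shows the tab running from about (278,216) up to (278,130), the nose V at (279,143), and the floor strip above it.

Run:
```python
from h import *; from bench import get_obs,imaging
f=imaging.grab_frame("wrist")
for z,uv in((.11,[[256,216],[302,215],[254,160],[303,160],[255,90],[300,90]]),(.122,[[279,145]])): print(cast(f,uv,z).round(4).tolist())
print(proj(f,[stand(-.185,y,.11) for y in(.022,-.022)]).round(1).tolist(),proj(f,[stand(-.075,y,.11) for y in(.019,-.019)]).round(1).tolist(),proj(f,stand(-.1146,0,.122)))
# measured strip centre line
g=f["img"].min(2)>120
for v in (80,85,90,95,100,105,110,115,150,160,170,180,190,200,210):
    u=np.where(g[v,225:335])[0]+225
    a,b=cast(f,[[u[0]-.5,v],[u[-1]+.5,v]],.11);mid=(a+b)/2-O; c,s=np.cos(TH),np.sin(TH)
    print(v,u[0],u[-1],'x %.4f y %.4f w %.4f'%(c*mid[0]+s*mid[1],-s*mid[0]+c*mid[1],np.linalg.norm(a-b)))
```

```text
[[0.4921, 0.1104, 0.11], [0.4832, 0.0668, 0.11], [0.5458, 0.0997, 0.11], [0.5357, 0.0559, 0.11], [0.6045, 0.0849, 0.11], [0.5958, 0.0473, 0.11]]
[[0.5556, 0.0749, 0.122]]
[[266.9, 216.7], [312.4, 216.0]] [[268.7, 97.3], [312.8, 96.3]] [[291.63663263 144.60107176]]
80 260 317 x -0.0614 y 0.0021 w 0.0492
85 265 312 x -0.0654 y 0.0020 w 0.0409
90 267 312 x -0.0695 y 0.0011 w 0.0394
95 267 312 x -0.0735 y 0.0011 w 0.0396
100 267 311 x -0.0776 y 0.0015 w 0.0389
105 267 311 x -0.0818 y 0.0014 w 0.0391
110 267 311 x -0.0859 y 0.0014 w 0.0393
115 267 311 x -0.0902 y 0.0014 w 0.0394
150 265 314 x -0.1208 y 0.0007 w 0.0453
160 265 313 x -0.1300 y 0.0010 w 0.0448
170 266 313 x -0.1393 y 0.0005 w 0.0443
180 266 313 x -0.1488 y 0.0004 w 0.0448
190 267 312 x -0.1585 y 0.0003 w 0.0433
200 267 312 x -0.1684 y 0.0002 w 0.0438
210 268 312 x -0.1785 y -0.0003 w 0.0433
```

Emit:
send_rows:
  motion:
    - {"dp":[0.001,-0.0185,-0.03],"rot":[-0.003,-0.003,0.027],"grip":0}
    - {"dp":[0,0,-0.03],"rot":[0,0,0],"grip":0}
    - {"dp":[0,0,-0.015],"rot":[0,0,0],"grip":0}
    - {"dp":[0,0,0],"rot":[0,0,0],"grip":0}

```text
clock: 2.33
tcp_pos: [0.5188, 0.0774, 0.1499]
orientation: [-1.996, 2.422, 0.005]
contact_force: [0.5, -0.7, 0.4]
grip_width: 0.0001
```

Emit:
send_rows:
  motion:
    - {"dp":[0,-0.005,-0.015],"rot":[0,0,0],"grip":0}
    - {"dp":[0,0,-0.015],"rot":[0,0,0],"grip":0}
    - {"dp":[0,0,-0.012],"rot":[0,0,0],"grip":0}
    - {"dp":[0,0,-0.012],"rot":[0,0,0],"grip":0}
    - {"dp":[0,0,-0.012],"rot":[0,0,0],"grip":0}
    - {"dp":[0,0,-0.012],"rot":[0,0,0],"grip":0}
    - {"dp":[0,0,0],"rot":[0,0,0],"grip":0}

```text
clock: 3.2
tcp_pos: [0.5208, 0.0724, 0.069]
orientation: [-1.993, 2.419, 0.001]
contact_force: [-1.5, 0.0, 4.0]
grip_width: -0.0002
```

Emit:
send_rows:
  motion:
    - {"dp":[-0.001,0,-0.01],"rot":[0,0,0],"grip":0}
    - {"dp":[0,0,-0.009],"rot":[0,0,0],"grip":0}
    - {"dp":[0,0,0],"rot":[0,0,0],"grip":0}
    - {"dp":[0,0,0],"rot":[0,0,0],"grip":0}
    - {"dp":[0,0,0],"rot":[0,0,0],"grip":0}

```text
clock: 3.82
tcp_pos: [0.5197, 0.0728, 0.0497]
orientation: [-1.994, 2.419, 0.001]
contact_force: [-0.9, -0.0, 3.7]
grip_width: -0.0002
```

Emit:
send_rows:
  motion:
    - {"dp":[0,0,0],"rot":[0,0,0],"grip":0}
    - {"dp":[0,0,0],"rot":[0,0,0],"grip":0}
    - {"dp":[0,0,0],"rot":[0,0,0],"grip":0}
    - {"dp":[0,0,0],"rot":[0,0,0],"grip":0}
    - {"dp":[0,0,0],"rot":[0,0,0],"grip":0}
    - {"dp":[0,0,0],"rot":[0,0,0],"grip":0}
    - {"dp":[0,0,0],"rot":[0,0,0],"grip":0}
    - {"dp":[0,0,0],"rot":[0,0,0],"grip":0}
    - {"dp":[0,0,0],"rot":[0,0,0],"grip":0}
    - {"dp":[0,0,0],"rot":[0,0,0],"grip":0}
    - {"dp":[0,0,0],"rot":[0,0,0],"grip":0}
    - {"dp":[0,0,0],"rot":[0,0,0],"grip":0}

```text
clock: 5.32
tcp_pos: [0.5196, 0.0728, 0.05]
orientation: [-1.994, 2.419, 0.001]
contact_force: [-0.9, -0.1, 2.7]
grip_width: 0.0001
```

Run:
```python
from h import *; from bench import get_obs,imaging
a=imaging.grab_frame("wrist")["img"];b=imaging.grab_frame("scene")["img"]
cv2.imwrite('pics/p2.png',cv2.resize(np.hstack([a,b])[:,:,::-1],(800,300),interpolation=cv2.INTER_AREA))
```

```text
(no output)
```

View pics/p2.png

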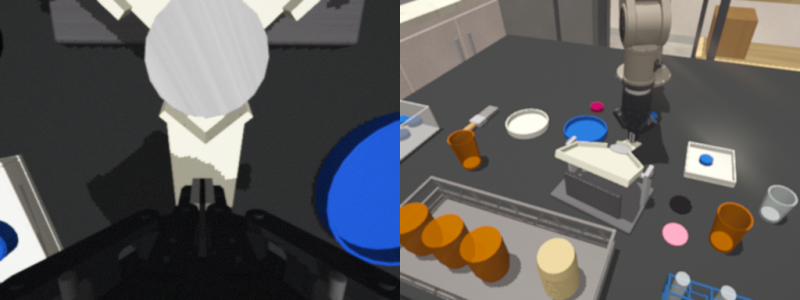

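The disc, at (207,55) in the left half, sits against the nose V. Next I let the tray rise slowly.

Emit:
send_rows:
  motion:
    - {"dp":[0,0,0.005],"rot":[0,0,0],"grip":0}
    - {"dp":[0,0,0.006],"rot":[0,0,0],"grip":0}
    - {"dp":[0,0,0.006],"rot":[0,0,0],"grip":0}
    - {"dp":[0,0,0.006],"rot":[0,0,0],"grip":0}
    - {"dp":[0,0,0.006],"rot":[0,0,0],"grip":0}
    - {"dp":[0,0,0.006],"rot":[0,0,0],"grip":0}
    - {"dp":[0,0,0.006],"rot":[0,0,0],"grip":0}
    - {"dp":[0,0,0.006],"rot":[0,0,0],"grip":0}
    - {"dp":[0,0,0.006],"rot":[0,0,0],"grip":0}
    - {"dp":[0,0,0.005],"rot":[0,0,0],"grip":0}
    - {"dp":[0,0,0.005],"rot":[0,0,0],"grip":0}
    - {"dp":[0,0,0.03],"rot":[0,0,0],"grip":0}
    - {"dp":[0,0,0.05],"rot":[0,0,0],"grip":0.0854}
    - {"dp":[0,0,0.03],"rot":[0,0,0],"grip":0.0854}
    - {"dp":[0,0,0],"rot":[0,0,0],"grip":0.0854}
    - {"dp":[0,0,0],"rot":[0,0,0],"grip":0.0854}

```text
clock: 7.42
tcp_pos: [0.5185, 0.072, 0.2299]
orientation: [-1.994, 2.42, 0.002]
contact_force: [0.2, -0.5, -0.6]
grip_width: 0.0721
```

```bash
sed -i 's/^O=.*/O=np.array([.666,.0427,0]);TH=-0.195/' h.py
python3 - <<'E'
from h import *; from bench import get_obs,imaging
o=get_obs();print(o["clock"],o["tcp_pos"],'rot',rotto(o,JAW),o["grip_width"])
f=imaging.grab_frame("wrist");cv2.imwrite('pics/w3.png',f["img"][:,:,::-1])
print(proj(f,[stand(-.075,0,.114),stand(-.047,0,.114),stand(-.103,0,.114)]))
g=f["img"].min(2)>120;c,s=np.cos(TH),np.sin(TH)
for v in range(60,250,6):
    u=np.where(g[v,200:360])[0]+200
    if len(u)<5: continue
    a,b=cast(f,[[u[0]-.5,v],[u[-1]+.5,v]],.11);mid=(a+b)/2-O
    print(v,u[0],u[-1],'x %.4f y %.4f w %.4f'%(c*mid[0]+s*mid[1],-s*mid[0]+c*mid[1],np.linalg.norm(a-b)))
E
```

```text
7.425 [0.51854297 0.07195766 0.22987566] rot [-0.00435929  0.00326711 -0.00260267] 0.07207463950458436
[[260.72250289 104.32353212]
 [260.85723113  69.43768613]
 [260.59577197 137.13859215]]
60 201 322 x -0.0391 y -0.0005 w 0.1031
66 207 316 x -0.0438 y -0.0005 w 0.0935
72 213 310 x -0.0485 y -0.0005 w 0.0837
78 218 304 x -0.0533 y -0.0001 w 0.0747
84 229 293 x -0.0581 y -0.0002 w 0.0561
90 230 291 x -0.0630 y 0.0002 w 0.0538
96 229 292 x -0.0680 y 0.0002 w 0.0558
102 228 293 x -0.0730 y 0.0002 w 0.0579
108 229 292 x -0.0780 y 0.0002 w 0.0565
114 230 291 x -0.0831 y 0.0002 w 0.0550
120 233 288 x -0.0883 y 0.0002 w 0.0499
126 237 283 x -0.0935 y 0.0006 w 0.0421
132 235 286 x -0.0988 y 0.0001 w 0.0469
138 237 284 x -0.1041 y 0.0001 w 0.0435
144 236 284 x -0.1095 y 0.0005 w 0.0447
150 236 284 x -0.1150 y 0.0005 w 0.0449
156 237 284 x -0.1205 y 0.0000 w 0.0443
162 237 284 x -0.1261 y 0.0000 w 0.0445
168 237 284 x -0.1317 y -0.0000 w 0.0448
174 238 283 x -0.1374 y -0.0000 w 0.0432
180 238 283 x -0.1432 y -0.0001 w 0.0434
186 238 282 x -0.1491 y 0.0004 w 0.0427
192 238 282 x -0.1550 y 0.0004 w 0.0430
198 238 281 x -0.1610 y 0.0008 w 0.0423
204 238 281 x -0.1670 y 0.0008 w 0.0425
210 238 281 x -0.1731 y 0.0008 w 0.0428
216 239 282 x -0.1793 y -0.0002 w 0.0430
```

View pics/w3.png

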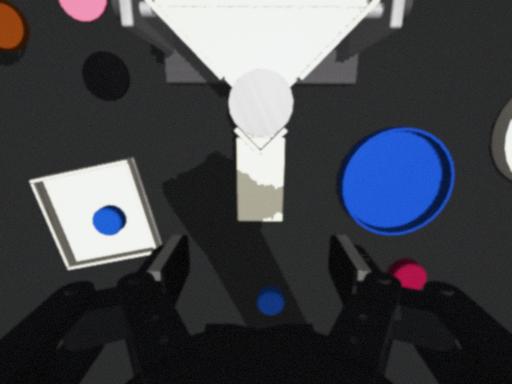

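The tray is level and the disc is in the nose at (261,103), against a predicted (260.7,104.3), so the stand pose holds.

Emit:
send_rows:
  grip_force: 30
  motion:
    - {"dp":[0.037,-0.0073,0],"rot":[-0.004,0.003,-0.003],"grip":0.0854}
    - {"dp":[0.037,-0.0074,0],"rot":[0,0,0],"grip":0.0854}
    - {"dp":[0,0,-0.03],"rot":[0,0,0],"grip":0.0854}
    - {"dp":[0,0,-0.03],"rot":[0,0,0],"grip":0.0854}
    - {"dp":[0,0,0],"rot":[0,0,0],"grip":0.0854}
    - {"dp":[0,0,0],"rot":[0,0,0],"grip":0.0854}

```text
clock: 8.22
tcp_pos: [0.5913, 0.0564, 0.1615]
orientation: [1.989, -2.419, -0.01]
contact_force: [0.6, 0.8, -0.0]
grip_width: 0.0855
```

Run:
```python
from h import *; from bench import get_obs,imaging
o=get_obs();print(o["clock"],o["tcp_pos"],'rot',rotto(o,JAW),o["grip_width"],'d',stand(-.075,0,.088)-o["tcp_pos"])
```

```text
8.225 [0.59131417 0.05640174 0.16152265] rot [ 0.0012755  -0.01113098 -0.00068962] 0.08547170066811825 d [ 0.00110725  0.00083075 -0.07352265]
```

Emit:
send_rows:
  motion:
    - {"dp":[0.001,0.001,-0.02],"rot":[0.001,-0.01,0],"grip":0.0854}
    - {"dp":[0,0,-0.02],"rot":[0,0,0],"grip":0.0854}
    - {"dp":[0,0,-0.015],"rot":[0,0,0],"grip":0.0854}
    - {"dp":[0,0,-0.012],"rot":[0,0,0],"grip":0.0854}
    - {"dp":[0,0,-0.005],"rot":[0,0,0],"grip":0.0854}
    - {"dp":[0,0,0],"rot":[0,0,0],"grip":0.0854}

```text
clock: 8.98
tcp_pos: [0.5955, 0.0583, 0.0925]
orientation: [-1.992, 2.422, -0.006]
contact_force: [-0.3, 0.2, 1.1]
grip_width: 0.0852
```

Run:
```python
from h import *; from bench import get_obs,imaging
o=get_obs();print(o["clock"],o["tcp_pos"],'rot',rotto(o,JAW),o["grip_width"],'d',stand(-.075,0,.088)-o["tcp_pos"],o["contact_force"])
a=imaging.grab_frame("wrist")["img"];b=imaging.grab_frame("scene")["img"][110:270,190:350]
cv2.imwrite('pics/p4.png',np.hstack([cv2.resize(a,(400,300)),cv2.resize(b,(300,300),interpolation=cv2.INTER_CUBIC)])[:,:,::-1])
```

```text
8.975 [0.5955376  0.05827295 0.0924577 ] rot [-0.00087373  0.00736622 -0.00074799] 0.08517082889399051 d [-0.00311617 -0.00104046 -0.0044577 ] [-0.31517234  0.24996249  1.08359848]
```

View pics/p4.png

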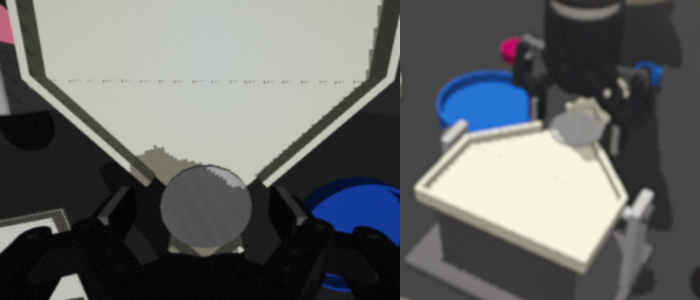

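Emit:
send_rows:
  grip_force: 30
  motion:
    - {"dp":[-0.003,-0.001,-0.004],"rot":[-0.001,0.007,0],"grip":0.0854}
    - {"dp":[0,0,0],"rot":[0,0,0],"grip":0.075}
    - {"dp":[0,0,0],"rot":[0,0,0],"grip":0.066}
    - {"dp":[0,0,0],"rot":[0,0,0],"grip":0.061}
    - {"dp":[0,0,0],"rot":[0,0,0],"grip":0.057}
    - {"dp":[0,0,0],"rot":[0,0,0],"grip":0.052}
    - {"dp":[0,0,0],"rot":[0,0,0],"grip":0.05}
    - {"dp":[0,0,0],"rot":[0,0,0],"grip":0.05}
    - {"dp":[0,0,0],"rot":[0,0,0],"grip":0.05}

```text
clock: 10.2
tcp_pos: [0.5936, 0.0572, 0.0901]
orientation: [-1.994, 2.425, -0.003]
contact_force: [-0.5, -0.7, 0.8]
grip_width: 0.0541
```

Run:
```python
from h import *; from bench import get_obs,imaging
o=get_obs();print(o["clock"],o["tcp_pos"],'rot',rotto(o,JAW),o["grip_width"],'d',stand(-.075,0,.088)-o["tcp_pos"],o["contact_force"])
```

```text
10.2 [0.593563   0.05720674 0.09006186] rot [ 2.55270502e-05  2.95713547e-03 -4.98123630e-04] 0.05410249694289184 d [-1.14157442e-03  2.57475682e-05 -2.06185978e-03] [-0.45888279 -0.7108011   0.83518142]
```

Emit:
send_rows:
  grip_force: 40
  motion:
    - {"dp":[0,0,0],"rot":[0,0,0],"grip":0.045}
    - {"dp":[0,0,0.006],"rot":[0,0,0],"grip":0.045}
    - {"dp":[0,0,0.012],"rot":[0,0,0],"grip":0.045}
    - {"dp":[0,0,0.02],"rot":[0,0,0],"grip":0.045}
    - {"dp":[0,0,0.03],"rot":[0,0,0],"grip":0.045}
    - {"dp":[0,0,0.03],"rot":[0,0,0],"grip":0.045}
    - {"dp":[0,0,0.01],"rot":[0,0,0],"grip":0.045}
    - {"dp":[0,0,0],"rot":[0,0,0],"grip":0.045}

```text
clock: 11.2
tcp_pos: [0.5923, 0.0577, 0.2035]
orientation: [-1.995, 2.424, -0.001]
contact_force: [0.9, -0.4, -1.1]
grip_width: 0.0539
```

Run:
```python
from h import *; from bench import get_obs,imaging
o=get_obs();print(o["clock"],o["tcp_pos"],o["grip_width"],o["contact_force"])
a=imaging.grab_frame("wrist")["img"];b=imaging.grab_frame("scene")["img"][60:220,220:380]
cv2.imwrite('pics/p5.png',np.hstack([cv2.resize(a,(400,300)),cv2.resize(b,(300,300),interpolation=cv2.INTER_CUBIC)])[:,:,::-1])
```

```text
11.2 [0.5923199  0.05769274 0.20349887] 0.05389672754451461 [ 0.93429435 -0.41859824 -1.10825591]
```

View pics/p5.png

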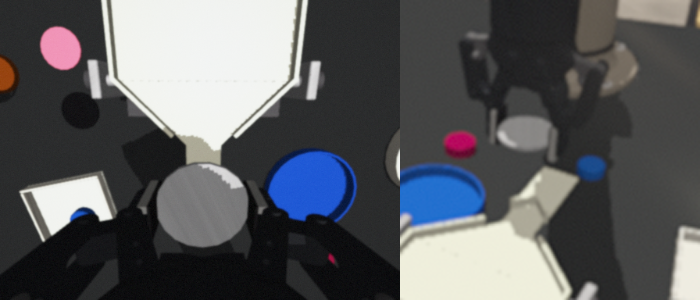

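The disc is held flat. However, its underside is about 15 mm above the fingertips, so the tips would reach the dish floor first. I'll estimate where the tips are, then regrip nearer the ends.

Run:
```python
from h import *; from bench import get_obs,imaging
o=get_obs();f=imaging.grab_frame("scene");p=o["tcp_pos"];R=Ro.from_rotvec(o["orientation"]).as_matrix()
for s in(-1,1):
    for back in(0,.005,.01,.02): print(s,back,[((proj(f,p+R@[s*x,-.011*0,-back])[0]-[220,60])*4.6875).round() .tolist() for x in(.027,.036)])
b=f["img"][80:170,240:340]
cv2.imwrite('pics/p6.png',cv2.resize(f["img"][60:180,220:380],(750,562),interpolation=cv2.INTER_CUBIC)[:,:,::-1])
```

```text
-1 0 [[374.0, 395.0], [396.0, 402.0]]
-1 0.005 [[376.0, 384.0], [397.0, 391.0]]
-1 0.01 [[377.0, 373.0], [398.0, 380.0]]
-1 0.02 [[379.0, 351.0], [401.0, 358.0]]
1 0 [[251.0, 357.0], [231.0, 351.0]]
1 0.005 [[251.0, 346.0], [231.0, 340.0]]
1 0.01 [[252.0, 336.0], [231.0, 330.0]]
1 0.02 [[252.0, 314.0], [232.0, 308.0]]
```

View pics/p6.png

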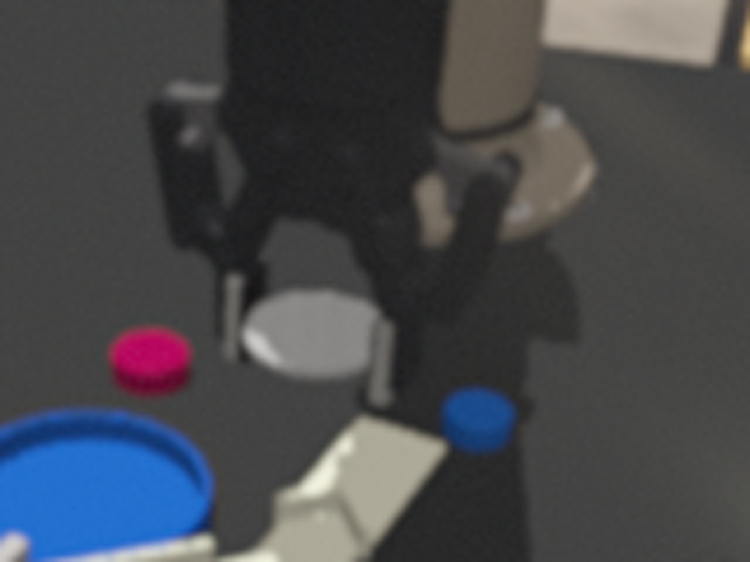

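Tip corners are at about (232,358) and (382,403), so the tips lie about 4 mm behind the nominal TCP at this opening. That puts about 16 mm of finger below the disc. I'll set it back in the nose and regrip 13 mm higher.

Emit:
send_rows:
  motion:
    - {"dp":[0.0005,-0.0005,-0.03],"rot":[0,0,0],"grip":0.045}
    - {"dp":[0,0,-0.03],"rot":[0,0,0],"grip":0.045}
    - {"dp":[0,0,-0.02],"rot":[0,0,0],"grip":0.045}
    - {"dp":[0,0,-0.01],"rot":[0,0,0],"grip":0.045}
    - {"dp":[0,0,-0.005],"rot":[0,0,0],"grip":0.045}
    - {"dp":[0,0,0],"rot":[0,0,0],"grip":0.045}

```text
clock: 12.1
tcp_pos: [0.5897, 0.0567, 0.1001]
orientation: [1.993, -2.421, -0.007]
contact_force: [-0.1, -0.9, 2.6]
grip_width: 0.0537
```

Emit:
send_rows:
  motion:
    - {"dp":[0.002,0,0.006],"rot":[0,0,0],"grip":0.045}
    - {"dp":[0.003,0.0003,0],"rot":[0,0,0],"grip":0.045}
    - {"dp":[0,0,0],"rot":[0,0,0],"grip":0.045}

```text
clock: 12.48
tcp_pos: [0.5963, 0.0572, 0.1083]
orientation: [1.994, -2.424, -0.004]
contact_force: [-0.2, 0.3, -0.9]
grip_width: 0.0537
```

Run:
```python
from h import *; from bench import get_obs,imaging
o=get_obs();print(o["clock"],o["tcp_pos"],o["grip_width"],o["contact_force"],rotto(o,JAW))
f=imaging.grab_frame("wrist");cv2.imwrite('pics/p7.png',f["img"][:,:,::-1])
```

```text
12.475 [0.59633753 0.05718534 0.1083141 ] 0.053725379503432466 [-0.20547822  0.32168563 -0.94018247] [-0.00013449 -0.00368531 -0.0011964 ]
```

View pics/p7.png

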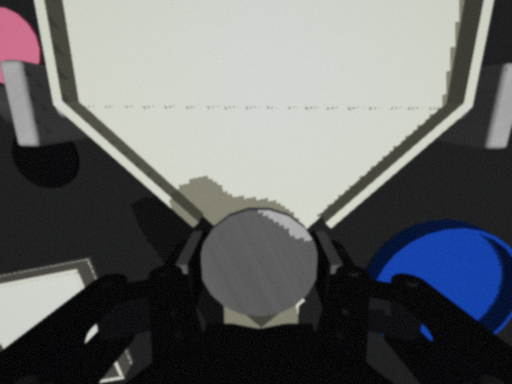

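The disc is still level in the grip, centred at (260,262) as before. I lower it just clear of the nose walls.

Emit:
send_rows:
  motion:
    - {"dp":[-0.001,0,-0.006],"rot":[0,-0.003,0],"grip":0.045}
    - {"dp":[0,0,-0.005],"rot":[0,0,0],"grip":0.045}
    - {"dp":[0,0,-0.004],"rot":[0,0,0],"grip":0.045}
    - {"dp":[0,0,0],"rot":[0,0,0],"grip":0.045}

```text
clock: 13.02
tcp_pos: [0.5945, 0.0571, 0.0916]
orientation: [1.995, -2.425, -0.002]
contact_force: [-0.7, -0.8, -1.0]
grip_width: 0.054
```

Emit:
send_rows:
  motion:
    - {"dp":[0,0,-0.0012],"rot":[0,0,0],"grip":0.045}
    - {"dp":[0,0,0],"rot":[0,0,0],"grip":0.057}
    - {"dp":[0,0,0],"rot":[0,0,0],"grip":0.061}
    - {"dp":[0,0,0],"rot":[0,0,0],"grip":0.064}
    - {"dp":[0,0,0.006],"rot":[0,0,0],"grip":0.066}
    - {"dp":[-0.001,0,0.004],"rot":[0,0,0],"grip":0.066}
    - {"dp":[0,0,0.003],"rot":[0,0,0],"grip":0.066}
    - {"dp":[0,0,0],"rot":[0,0,0],"grip":0.066}

```text
clock: 14.02
tcp_pos: [0.5944, 0.0572, 0.1055]
orientation: [-1.996, 2.426, -0.0]
contact_force: [0.6, 0.7, 0.1]
grip_width: 0.0661
```

Run:
```python
from h import *; from bench import get_obs,imaging
o=get_obs();print(o["clock"],o["tcp_pos"],o["grip_width"],o["contact_force"],rotto(o,JAW))
f=imaging.grab_frame("wrist");cv2.imwrite('pics/p8.png',f["img"][150:,100:420,::-1])
```

```text
14.025 [0.59437368 0.05722875 0.10546332] 0.06611190847303709 [0.55926794 0.70775952 0.08520994] [-0.00023291  0.00044494 -0.00117517]
```

View pics/p8.png

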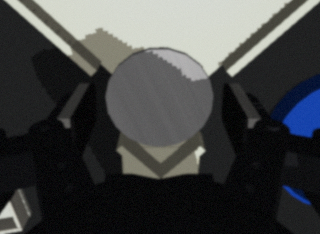

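The disc rests flat in the nose at crop (160,97), with the open fingers on either side. I close again near the tips.

Emit:
send_rows:
  grip_force: 40
  motion:
    - {"dp":[-0.001,0,-0.0025],"rot":[0,0,0],"grip":0.066}
    - {"dp":[0,0,0],"rot":[0,0,0],"grip":0.061}
    - {"dp":[0,0,0],"rot":[0,0,0],"grip":0.057}
    - {"dp":[0,0,0],"rot":[0,0,0],"grip":0.052}
    - {"dp":[0,0,0],"rot":[0,0,0],"grip":0.045}
    - {"dp":[0,0,0],"rot":[0,0,0],"grip":0.045}
    - {"dp":[0,0,0],"rot":[0,0,0],"grip":0.045}

```text
clock: 14.95
tcp_pos: [0.5932, 0.0572, 0.1026]
orientation: [-1.996, 2.426, 0.0]
contact_force: [-0.8, -0.3, 1.3]
grip_width: 0.0534
```

Emit:
send_rows:
  motion:
    - {"dp":[0,0,0.006],"rot":[0,0,0],"grip":0.045}
    - {"dp":[0,0,0.012],"rot":[0,0,0],"grip":0.045}
    - {"dp":[0,0,0.02],"rot":[0,0,0],"grip":0.045}
    - {"dp":[0,0,0.02],"rot":[0,0,0],"grip":0.045}
    - {"dp":[0,0,0.02],"rot":[0,0,0],"grip":0.045}
    - {"dp":[0,0,0.01],"rot":[0,0,0],"grip":0.045}
    - {"dp":[0,0,0],"rot":[0,0,0],"grip":0.045}

```text
clock: 15.82
tcp_pos: [0.5926, 0.0572, 0.196]
orientation: [-1.996, 2.425, 0.0]
contact_force: [-0.6, 0.2, -1.4]
grip_width: 0.0535
```

Run:
```python
from h import *; from bench import get_obs,imaging
o=get_obs();print(o["clock"],o["tcp_pos"],o["grip_width"],o["contact_force"],rotto(o,JAW))
f=imaging.grab_frame("wrist");s=imaging.grab_frame("scene")
cv2.imwrite('pics/p9.png',np.hstack([cv2.resize(f["img"],(400,300)),cv2.resize(s["img"][80:200,220:380],(400,300),interpolation=cv2.INTER_CUBIC)])[:,:,::-1])
```

```text
15.825 [0.59257987 0.0572178  0.19600722] 0.05352881336631968 [-0.58772676  0.21593907 -1.37672978] [-0.00023471  0.00026482 -0.00145027]
```

View pics/p9.png

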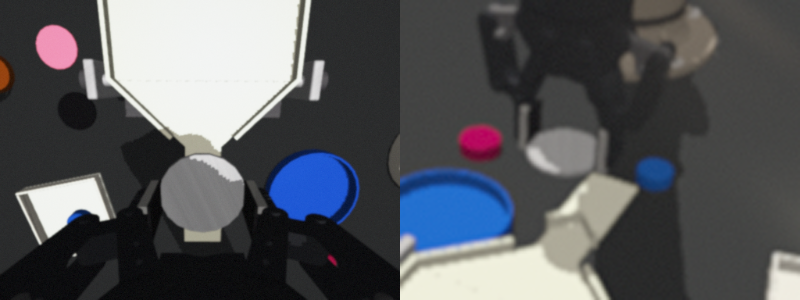

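The disc is held flat, now close to the fingertips (centre at (565,150) in the right half). Next I carry it to the round white dish.

Emit:
send_rows:
  motion:
    - {"dp":[-0.003,-0.01,0],"rot":[0,0,0],"grip":0.045}
    - {"dp":[-0.006,-0.02,0],"rot":[0,0,0],"grip":0.045}
    - {"dp":[-0.008,-0.028,0],"rot":[0,0,0],"grip":0.045}
    - {"dp":[-0.008,-0.028,0],"rot":[0,0,0],"grip":0.045}
    - {"dp":[-0.008,-0.028,0],"rot":[0,0,0],"grip":0.045}
    - {"dp":[-0.008,-0.028,0],"rot":[0,0,0],"grip":0.045}
    - {"dp":[-0.008,-0.028,0],"rot":[0,0,0],"grip":0.045}
    - {"dp":[-0.008,-0.028,0],"rot":[0,0,0],"grip":0.045}
    - {"dp":[-0.008,-0.028,0],"rot":[0,0,0],"grip":0.045}
    - {"dp":[-0.008,-0.028,0],"rot":[0,0,0],"grip":0.045}
    - {"dp":[-0.008,-0.028,0],"rot":[0,0,0],"grip":0.045}
    - {"dp":[-0.008,-0.028,0],"rot":[0,0,0],"grip":0.045}
    - {"dp":[-0.006,-0.02,0],"rot":[0,0,0],"grip":0.045}
    - {"dp":[-0.003,-0.01,0],"rot":[0,0,0],"grip":0.045}
    - {"dp":[0,0,0],"rot":[0,0,0],"grip":0.045}
    - {"dp":[0,0,0],"rot":[0,0,0],"grip":0.045}

```text
clock: 17.92
tcp_pos: [0.4716, -0.3132, 0.1875]
orientation: [1.962, -2.432, -0.015]
contact_force: [0.4, 0.0, -1.8]
grip_width: 0.0537
```

Run:
```python
from h import *; from bench import get_obs,imaging
o=get_obs();print(o["clock"],o["tcp_pos"],o["grip_width"],o["contact_force"],rotto(o,JAW),np.array([.491,-.295,.05])-o["tcp_pos"])
s=imaging.grab_frame("scene")
m=white(s,150,60);cs,_=cv2.findContours(m,cv2.RETR_EXTERNAL,cv2.CHAIN_APPROX_NONE)
for c in cs:
    if cv2.contourArea(c)>300:
        w=cast(s,c[:,0],.022)[:,:2].astype(np.float32);(x,y),r=cv2.minEnclosingCircle(w);print(x,y,r,cv2.minEnclosingCircle(c))
```

```text
17.925 [ 0.47159208 -0.31324257  0.18752045] 0.053709741991854666 [ 0.39162816  0.03417461 -1.80579212] [ 0.00316514 -0.01909559  0.01784595] [ 0.01940792  0.01824257 -0.13752045]
0.5003076791763306 0.2957220673561096 0.09228843450546265 ((399.0, 207.5), 39.373313903808594)
0.6962897181510925 -0.608940601348877 0.096116803586483 ((22.3948917388916, 180.9724884033203), 30.719587326049805)
0.535789966583252 0.02003992348909378 0.1785193234682083 ((260.3388366699219, 190.98760986328125), 65.17374420166016)
0.4985308051109314 -0.2932266592979431 0.07272041589021683 ((161.5, 157.0), 26.80028533935547)
-0.2774847149848938 0.10978072881698608 0.1048261746764183 ((355.0, 62.0), 19.646982192993164)
-0.2711930274963379 -0.18552334606647491 0.09966953843832016 ((281.5, 53.0), 14.009025573730469)
-0.9129334092140198 0.6237338185310364 0.45634108781814575 ((467.5, 30.0), 52.84184265136719)
-0.8768357038497925 0.2680821716785431 0.399434357881546 ((397.5, 23.0), 25.714879989624023)
-0.8453322052955627 0.11383627355098724 0.39696142077445984 ((365.24713134765625, 21.75287437438965), 30.7633056640625)
-0.7553703784942627 -0.31354743242263794 0.3118351399898529 ((280.0, 18.5), 21.02984046936035)
-0.4184931218624115 -1.6223183870315552 0.2851555347442627 ((38.5, 14.5), 41.14010238647461)
```

Emit:
send_rows:
  motion:
    - {"dp":[0.01,0.009,-0.02],"rot":[0.003,-0.019,0.018],"grip":0.045}
    - {"dp":[0.01,0.009,-0.03],"rot":[0,0,0],"grip":0.045}
    - {"dp":[0,0,-0.03],"rot":[0,0,0],"grip":0.045}
    - {"dp":[0,0,-0.03],"rot":[0,0,0],"grip":0.045}
    - {"dp":[0,0,-0.015],"rot":[0,0,0],"grip":0.045}
    - {"dp":[0,0,0],"rot":[0,0,0],"grip":0.045}
    - {"dp":[0,0,0],"rot":[0,0,0],"grip":0.045}

```text
clock: 18.85
tcp_pos: [0.4971, -0.2891, 0.0618]
orientation: [-2.005, 2.412, -0.007]
contact_force: [-0.3, -0.3, -0.1]
grip_width: 0.0538
```

Run:
```python
from h import *; from bench import get_obs,imaging
o=get_obs();print(o["clock"],o["tcp_pos"],o["grip_width"],o["contact_force"],rotto(o,JAW),np.array([.492,-.295,.0])-o["tcp_pos"])
```

```text
18.85 [ 0.4970843  -0.28906504  0.06182013] 0.05384364697027136 [-0.25580314 -0.25601962 -0.07163451] [ 0.00014672  0.00657629 -0.01080756] [-0.0050843  -0.00593496 -0.06182013]
```

Emit:
send_rows:
  motion:
    - {"dp":[-0.005,-0.006,-0.015],"rot":[0,0.006,-0.01],"grip":0.045}
    - {"dp":[0,0,-0.015],"rot":[0,0,0],"grip":0.045}
    - {"dp":[0,0,-0.01],"rot":[0,0,0],"grip":0.045}
    - {"dp":[0,0,-0.005],"rot":[0,0,0],"grip":0.045}
    - {"dp":[0,0,-0.003],"rot":[0,0,0],"grip":0.045}
    - {"dp":[0,0,0],"rot":[0,0,0],"grip":0.045}

```text
clock: 19.6
tcp_pos: [0.4925, -0.2964, 0.012]
orientation: [-1.993, 2.427, -0.004]
contact_force: [1.0, 0.4, -0.4]
grip_width: 0.0531
```

Run:
```python
from h import *; from bench import get_obs,imaging
o=get_obs();print(o["clock"],o["tcp_pos"],o["grip_width"],o["contact_force"],rotto(o,JAW),np.array([.492,-.295,.0])-o["tcp_pos"])
```

```text
19.6 [ 0.4925139  -0.29638414  0.01196595] 0.05309673127196066 [ 0.95791839  0.42318153 -0.36785143] [0.00154276 0.00245402 0.00067375] [-0.0005139   0.00138414 -0.01196595]
```

Emit:
send_rows:
  motion:
    - {"dp":[0,0,-0.004],"rot":[0.001,0.002,0],"grip":0.045}
    - {"dp":[0,0,-0.003],"rot":[0,0,0],"grip":0.045}
    - {"dp":[0,0,0],"rot":[0,0,0],"grip":0.045}

```text
clock: 19.98
tcp_pos: [0.4931, -0.2965, 0.0051]
orientation: [-1.994, 2.427, -0.003]
contact_force: [-0.1, -0.8, -1.7]
grip_width: 0.0532
```

Emit:
send_rows:
  motion:
    - {"dp":[0,0,-0.002],"rot":[0,0,0],"grip":0.045}
    - {"dp":[0,0,0],"rot":[0,0,0],"grip":0.045}

```text
clock: 20.23
tcp_pos: [0.4931, -0.2966, 0.0031]
orientation: [-1.994, 2.427, -0.003]
contact_force: [-0.3, -0.8, -1.8]
grip_width: 0.053
```

Emit:
send_rows:
  motion:
    - {"dp":[0,0,-0.0015],"rot":[0,0,0],"grip":0.045}
    - {"dp":[0,0,0],"rot":[0,0,0],"grip":0.045}

```text
clock: 20.48
tcp_pos: [0.4932, -0.2966, 0.0016]
orientation: [-1.994, 2.427, -0.003]
contact_force: [0.0, 0.3, 0.4]
grip_width: 0.0529
```

Emit:
send_rows:
  motion:
    - {"dp":[0,0,-0.0015],"rot":[0,0,0],"grip":0.045}
    - {"dp":[0,0,0],"rot":[0,0,0],"grip":0.045}

```text
clock: 20.72
tcp_pos: [0.4934, -0.2968, 0.0006]
orientation: [-1.993, 2.427, -0.004]
contact_force: [0.7, 0.1, -0.1]
grip_width: 0.0535
```

Emit:
send_rows:
  motion:
    - {"dp":[0,0,-0.0015],"rot":[0,0,0],"grip":0.045}
    - {"dp":[0,0,0],"rot":[0,0,0],"grip":0.045}

```text
clock: 20.98
tcp_pos: [0.4936, -0.2968, 0.0008]
orientation: [-1.993, 2.427, -0.005]
contact_force: [0.4, 0.0, -0.0]
grip_width: 0.0533
```

Emit:
send_rows:
  motion:
    - {"dp":[0,0,-0.001],"rot":[0,0,0],"grip":0.045}
    - {"dp":[0,0,0],"rot":[0,0,0],"grip":0.045}

```text
clock: 21.22
tcp_pos: [0.4938, -0.2969, 0.0006]
orientation: [-1.993, 2.428, -0.005]
contact_force: [-0.8, -0.3, 0.7]
grip_width: 0.0534
```

The tips rest on the dish floor with the disc about 3–4 mm above it. I'll release very slowly at the lowest grip force, so it slips down instead of dropping.

Emit:
send_rows:
  grip_force: 20
  motion:
    - {"dp":[0,0,0],"rot":[0,0,0],"grip":0.05}
    - {"dp":[0,0,0],"rot":[0,0,0],"grip":0.0525}
    - {"dp":[0,0,0],"rot":[0,0,0],"grip":0.053}
    - {"dp":[0,0,0],"rot":[0,0,0],"grip":0.0535}
    - {"dp":[0,0,0],"rot":[0,0,0],"grip":0.0538}
    - {"dp":[0,0,0],"rot":[0,0,0],"grip":0.054}

```text
clock: 21.98
tcp_pos: [0.4937, -0.2971, 0.0004]
orientation: [-1.993, 2.428, -0.005]
contact_force: [-1.0, 0.4, 2.9]
grip_width: 0.0543
```

Emit:
send_rows:
  motion:
    - {"dp":[0,0,0],"rot":[0,0,0],"grip":0.0542}
    - {"dp":[0,0,0],"rot":[0,0,0],"grip":0.0544}
    - {"dp":[0,0,0],"rot":[0,0,0],"grip":0.0546}
    - {"dp":[0,0,0],"rot":[0,0,0],"grip":0.0548}
    - {"dp":[0,0,0],"rot":[0,0,0],"grip":0.055}
    - {"dp":[0,0,0],"rot":[0,0,0],"grip":0.0552}
    - {"dp":[0,0,0],"rot":[0,0,0],"grip":0.0554}
    - {"dp":[0,0,0],"rot":[0,0,0],"grip":0.0556}
    - {"dp":[0,0,0],"rot":[0,0,0],"grip":0.0558}
    - {"dp":[0,0,0],"rot":[0,0,0],"grip":0.056}
    - {"dp":[0,0,0],"rot":[0,0,0],"grip":0.0562}
    - {"dp":[0,0,0],"rot":[0,0,0],"grip":0.0564}
    - {"dp":[0,0,0],"rot":[0,0,0],"grip":0.0566}
    - {"dp":[0,0,0],"rot":[0,0,0],"grip":0.0568}
    - {"dp":[0,0,0],"rot":[0,0,0],"grip":0.057}

```text
clock: 23.85
tcp_pos: [0.4938, -0.2969, 0.0]
orientation: [-1.993, 2.427, -0.005]
contact_force: [-0.8, 0.4, -0.3]
grip_width: 0.0571
```

Next I open wider, lift clear and back off.

Emit:
send_rows:
  motion:
    - {"dp":[0,0,0.001],"rot":[0,0,0],"grip":0.06}
    - {"dp":[0,0,0.001],"rot":[0,0,0],"grip":0.066}
    - {"dp":[0,0,0],"rot":[0,0,0],"grip":0.068}
    - {"dp":[0,0,0.01],"rot":[0,0,0],"grip":0.068}
    - {"dp":[0,0,0.02],"rot":[0,0,0],"grip":0.068}
    - {"dp":[0,0,0.04],"rot":[0,0,0],"grip":0.068}
    - {"dp":[0,0,0.06],"rot":[0,0,0],"grip":0.068}
    - {"dp":[0,0,0.06],"rot":[0,0,0],"grip":0.068}
    - {"dp":[-0.03,-0.06,0.02],"rot":[0,0,0],"grip":0.068}
    - {"dp":[-0.03,-0.06,0],"rot":[0,0,0],"grip":0.068}
    - {"dp":[-0.03,-0.06,0],"rot":[0,0,0],"grip":0.068}
    - {"dp":[0,0,0],"rot":[0,0,0],"grip":0.068}
    - {"dp":[0,0,0],"rot":[0,0,0],"grip":0.068}

```text
clock: 25.48
tcp_pos: [0.4069, -0.4681, 0.2244]
orientation: [-1.998, 2.422, -0.017]
contact_force: [0.2, 1.1, -0.7]
grip_width: 0.0681
```

Run:
```python
from h import *; from bench import get_obs,imaging
o=get_obs();print(o["clock"],o["tcp_pos"],o["grip_width"],o["contact_force"],o["qvel"].round(3) if hasattr(o["qvel"],'round') else o["qvel"])
t=imaging.grab_frame("top");s=imaging.grab_frame("scene")
cv2.imwrite('pics/p10.png',np.hstack([cv2.resize(t["img"][90:300,180:460],(400,300),interpolation=cv2.INTER_CUBIC),cv2.resize(s["img"][100:220,100:260],(400,300),interpolation=cv2.INTER_CUBIC)])[:,:,::-1])
```

```text
25.475 [ 0.40688016 -0.46808121  0.22443439] 0.06806354592174313 [ 0.17294614  1.12162039 -0.66840839] [ 0.03  -0.001  0.028 -0.006  0.015  0.006  0.004]
```

View pics/p10.png

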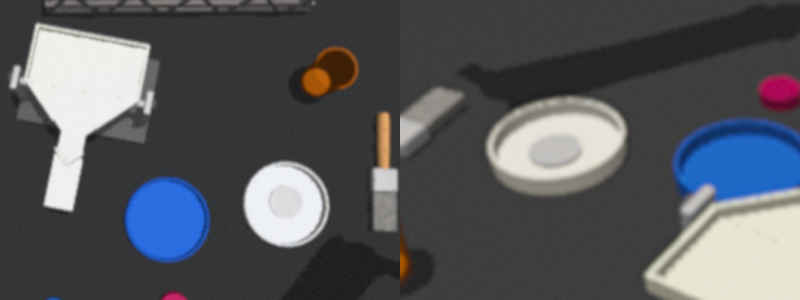

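The disc lies flat and centred in the round white dish, at (285,202) in the left half and (556,150) in the right. The tray is level and empty, and the arm is clear.

Emit:
send_rows:
  motion:
    - {"dp":[0,0,0],"rot":[0,0,0],"grip":0.068}
    - {"dp":[0,0,0],"rot":[0,0,0],"grip":0.068}

```text
clock: 25.82
tcp_pos: [0.4085, -0.4656, 0.2243]
orientation: [-2.003, 2.417, -0.016]
contact_force: [-0.1, 0.7, -0.0]
grip_width: 0.0677
```

```bash
python3 -c "
from bench import hand_in; print(hand_in())"
```

```text
the job is handed in; nothing more can be done
None
```

I pressed the tab to tip the tray, held it about 2 s until the disc was in the nose, and let the tray come back level. I then picked the disc out and set it in the round white dish, and handed in at 25.8 s of the 51 s allowed.

- **Last checks:** The final top and scene pictures show the disc flat and near the centre of the round dish. The tray is level and empty, and the gripper is clear of everything. The highest wrist force in any reading between moves was about 4 N.
- **Regrip:** My first grip left about 16 mm of finger below the disc. I put it back in the nose and gripped it nearer the fingertips. On the way down it touched the nose wall lightly (about 3 N), so I shifted it and lowered again.
- **Release:** The fingertips reached the dish floor with the disc still an estimated 3–4 mm above it. I opened the grip very slowly so it slipped down, but I did not measure how gently it landed.

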